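# Swing a slide carrier home on its corner peg and lock it with the pin

### The arm

A 6-joint arm with a two-finger parallel gripper is mounted at the origin on a cart in front of the work surface, level with it; the furniture and walls round the work are solid. World frame = base frame: x ahead of the robot, y to its left, z up, the work surface at z = 0. Lengths are in mm, angles in rad, forces in N, time in s.
With the tool pointing down it reaches from about 275 to 1000 mm from the base axis. Payload 8.4 kg.
Tool frame: the origin (TCP) lies at the very end of the fingers, on their centre line; the grasp point (between the pads) lies 19 mm behind it; z points along the fingers, y is the line along which they close (so a half turn about z gives the same grasp; the last joint's range is limited). The gripper opens to 85 mm and grips with 20 to 120 N. Pads are 22 mm wide; open, the fingers measure 114 mm over their backs; the gripper's body (76 mm by 85 mm) begins 54 mm behind the grasp point. The pads swing forward as they close: fully open they stand 13 mm farther back than shut.
Start: joints at [-1.116, 0.353, 1.633, -0, 1.155, -0.002], TCP at [275.673, -560.921, 231.281] pointing down, gripper open.
Joint ranges: [-2.63, 2.63], [-0.92, 2.1], [0.06, 2.66], [-1.3, 4.44], [0, 2.69], [-3.02, 3.02]. Speed limits (rad/s): [2.22, 2.22, 2.79, 3.14, 3.14, 3.14].

### API

Orientations are given as [roll, pitch, yaw] about the fixed x, y, z axes, in that order (R = Rz(yaw) Ry(pitch) Rx(roll)).
In Python, from rig import sensors, grab_frame, camera_params, order gives the robot as it stands. The module is installed in compiled form; this text tells all that it offers.
- The arm moves only by the tool move_arm, never from a script. Its argument "motion" is a list of rows, each a list of 7 numbers: the turn, a rotation vector about the tool's x, y, z in parts of the range, where 1.0 means 90 degrees, then the shift along the tool's x, y, z in shares of 750 mm (1.0 is 750 mm), then the finger opening in m, from 0 to 0.0854. A call has 1 to 8 rows; each row is the pose to reach, as a shift and turn from the pose commanded when the call began, along the tool's axes at that moment; what a row does not reach only later rows make up. A row lasts 1/8 s, in which the tool goes at most 62.5 mm and 10.7 degrees, less where a joint would pass 70% of its speed; a pose out of reach is approached as far as the arm can. A shift or turn number past 1, either way, is cut back to 1. A call with a gripper value outside its range is refused whole. The fingers move at their own pace and stop on an object; "grip_force" is the grip in N (left out, the last holds). Time passes only in rows, so rows that repeat a pose let the fingers close. It gives the time, the measured TCP pose, the force, the opening and the grip force at its end, in the units of the state.
- sensors.sense(): the state, without advancing time (a new reading comes with each control period).
- grab_frame(name): name is "side" or "top"; returns (picture, depth): 384x512x3 uint8, red, green, blue; 384x512 float32, mm along the optical axis (not along the pixel's ray), 0 where there is no reading.
- camera_params(name): a dict with "camera_matrix" (3x3 intrinsics, pixels), "world_from_camera" (4x4, takes a point from camera to world coordinates). Camera axes: x right, y down, z forward; pixel columns grow to the right and rows downward; lengths in mm; the calibration is good to about 2 mm. A picture is of the moment at which its call begins. camera_params takes no time and is no camera call.
- order.sign_off(): hands the job in; it is judged then, once.
The state is a dict: "clock": time; "qpos": joint angles; "qvel": joint speeds; "joint_efforts": joint torques, N m; "eef_pos": TCP position; "tcp_rot": TCP orientation; "contact_force": force on the tool from outside, world axes, zero at the start; "wrist_torque": the same for the moment, N m; "opening": opening from 0.0 (shut) to 1.0 (fully open); "grasp_force": force on a finger pad.
Only numpy, scipy, OpenCV 4.12 (cv2) and the standard library are available. Lean on these libraries where they do the work, as an engineer would, in place of code of your own. Each camera call takes 0.05 s, during which the arm holds its last target. There are 200 camera calls.

### The job

The slide carrier lies askew on its light base. Slide it until its notched corner bears on the corner peg, swing it round on that peg by pushing the opposite corner until its near side is pressed firmly home against the stop peg (about 10 N), then lock it by putting the lock pin from its parking block all the way down through the carrier into the base. The plate with the pegs is adjustable and its setting is not known exactly, so feel for the pegs: keep the carrier flat, never push it with more than about 15 N (it holds glass slides), and do not disturb the slide box, the brown dropper bottle, the glass dish or the tweezers.

Things in the scene. Friction and masses are not known exactly. Their poses are not given: they have to be found in the camera images.
- light_base: slide-viewing light base, fixed: grey housing, -58 to +50 mm in x, -84 to +86 mm in y, with white glide rails along y whose tops, at z = 22 mm, carry the carrier. Origin on the desk, z up. Between the rails lies the locating plate (top at z = 20.5 mm), one piece with corner peg, stop peg and pin hole. With the carrier home, the carrier's x and y axes are parallel to the base's.
- nest_clamp: clamp bridge with a knurled screw on the base's +y end; origin and axes as the base's. It holds the locating plate, clamped fast at a setting S of -8 to +8 mm, different each time and not reported. In base x, y (mm): corner peg (31, 39+S), stop peg (-46.5, -30+S), pin hole (-30, -42+S), 9 mm wide, 16 mm deep. Pegs: polished steel, 10 mm diameter, tops at z = 36 mm.
- carrier: slide carrier: aluminium plate 84 (x) x 100 (y) x 10 mm, 0.24 to 0.48 kg, holding two glass slides, an 16 x 16 mm square notch through its +x +y corner. Origin on the underside, where the peg's axis lies when both inner faces of the notch touch the corner peg (5 mm from each face): the plate reaches from -73 to +11 mm in x, -89 to +11 mm in y, centre (-31, -39). Sliding it takes 1 to 4 N.
- carrier_hole (a point): centre of the mouth, at the carrier's top, of the 9 mm round hole through the carrier, at (-61, -81) mm from its origin; when the carrier is home it lies over the hole in the locating plate, wherever that is clamped.
- push_corner (a point): top of the carrier's -x -y corner, diagonally across from the notch, at (-73, -89) mm from its origin. The carrier starts 0.25 to 0.42 rad counter-clockwise (from above) of home, the notch 6 to 31 mm short of the peg in the base's -y. Pushing its -y side beside this corner toward +y turns it clockwise about the corner peg, until its -x side meets the stop peg.
- lock_pin: lock pin, loose, standing upright in its block. Origin at the tip, z up. Steel shank 8 mm in diameter, 26 mm long, tapered over the last 4 mm; then a steel collar 15 mm in diameter, 7 mm high, its underside the shoulder; then a round black fluted knob 20 mm in diameter, 33 to 64 mm above the tip, to grip. Fully down, the shoulder rests on the carrier and the tip is at z = 6 mm in the base's frame.
- pin_block: parking block of the pin, fixed to the desk: black, 46 x 46 x 32 mm, with one upright 9 mm hole, 29 mm deep, in the middle. Origin at the centre of its underside.
- slide_box: brown slide box 66 x 89 x 31 mm on the desk, origin under its centre; leave it alone.
- dropper: brown dropper bottle, 30 mm in diameter, 97 mm tall, origin under its centre; leave it alone.
- petri: clear glass dish, 64 mm in diameter, 17 mm high, origin under its centre; leave it alone.
- forceps: steel tweezers lying on the desk, 119 mm long, 10 mm wide and high, origin under the middle; leave them alone.
There are look-alikes about, which are no part of the job. Leave any green or turquoise look-alike of the lock_pin alone.

How it is judged (in metres and radians):
On the way, in this order (a step that is already met when the one before it is completed fails the run):
1. the carrier's notched corner bears on the corner peg (more than 0.5 N) while the carrier is still askew by more than 0.08 rad (contact force between carrier and nest_clamp above 0.5 N and angle between the x axis of carrier and the x axis of light_base, either way round above 0.08 rad), for 0.1 s.
2. the carrier has been swung home: square with the base within 0.02 rad and pressed on the pegs with more than 5 N (angle between the x axis of carrier and the x axis of light_base, either way round below 0.02 rad and contact force between carrier and nest_clamp above 5 N), for 0.2 s.
3. the lock pin stands all the way down through the carrier in the base (z of lock_pin in the frame of light_base below 0.0085 m and horizontal distance between lock_pin and carrier_hole below 0.002 m and angle between lock_pin's own z axis and vertical below 0.08 rad), for 0.2 s.
At the end, for the whole second after the job is handed in: The carrier lies flat and at rest on the base, square with it within 0.02 rad, and the lock pin is at rest, upright in the carrier's hole (within 2 mm of its axis) and all the way down into the locating plate: its tip less than 8.5 mm above the desk (fully down is 6 mm) (all of step 3 and angle between the x axis of carrier and the x axis of light_base, either way round below 0.02 rad and angle between carrier's own z axis and vertical below 0.02 rad and linear speed of each of carrier, lock_pin below 0.01 m/s); the robot touches nothing.
It fails at once if the robot pushes the carrier with more than 20 N (contact force between any of the fingers, the arm and carrier above 20 N).
It fails at once if the pin is pressed on the carrier with more than 20 N (contact force between lock_pin and carrier above 20 N).
It fails at once if the carrier is lifted off the base or tipped (z of carrier in the frame of light_base above 0.028 m or angle between carrier's own z axis and vertical above 0.1 rad).
It fails at once if a bystander (slide box, dropper bottle, dish, tweezers) is moved more than 15 mm (distance of any of slide_box, dropper, petri, forceps from where it was at the start of the episode above 0.015 m).
It also fails if it takes over 70 s, if anything falls off the work surface, if the arm or the gripper's body presses on something with over 40 N, if the wrist force passes 120 N, or if a joint passes its speed limit or range.

## Working session

There is one attempt and no reset: what is moved stays moved. The work goes in short steps, Python scripts to look and compute and a tool call to move; the robot and the scene stay as the last step left them, time stands still between calls to the robot, and variables do not carry over. Pictures are saved under pics/ and viewed, at most 10 in all, crops included, and the job is handed in when it is done.

Besides the shell and the picture viewer there is one more tool, called after "Call:" by a JSON object that holds its "op" and its "data". move_arm: Moves the arm, as the interface text tells. Its arguments: {"type":"object","properties":{"motion":{"type":"array","items":{"type":"array","items":{"type":"number"}}},"grip_force":{"type":"number"}},"required":["motion"]}

```bash
mkdir -p pics
python3 - <<'E'
from rig import sensors, grab_frame, camera_params
import cv2, numpy as np
for n in("top","side"):
    p,d=grab_frame(n); np.savez(f"{n}0.npz",p=p,d=d)
    cv2.imwrite(f"pics/{n}0.png",cv2.resize(p[:,:,::-1],(800,600)))
    c=camera_params(n);print(n,np.round(c["camera_matrix"],1).tolist(),np.round(c["world_from_camera"],3).tolist())
s=sensors.sense()
print({k:np.round(v,3) for k,v in s.items()})
E
```

```text
top [[431.4, 0.0, 268.0], [0.0, 431.4, 193.0], [0.0, 0.0, 1.0]] [[0.027, -0.989, 0.147, 307.95], [-1.0, -0.026, 0.007, 135.438], [-0.004, -0.147, -0.989, 1330.478], [0.0, 0.0, 0.0, 1.0]]
side [[369.2, 0.0, 248.0], [0.0, 369.2, 191.8], [0.0, 0.0, 1.0]] [[-1.0, 0.01, 0.002, 485.836], [0.004, 0.591, -0.807, 937.011], [-0.009, -0.807, -0.591, 637.383], [0.0, 0.0, 0.0, 1.0]]
{'clock': np.float64(0.1), 'qpos': array([-1.116,  0.354,  1.634,  0.   ,  1.155, -0.002]), 'qvel': array([-0.002, -0.002, -0.001,  0.001,  0.001,  0.003]), 'joint_efforts': array([-2.0000e-03, -6.0636e+01, -3.4282e+01, -0.0000e+00,  4.0000e-03,
        0.0000e+00]), 'eef_pos': array([ 275.486, -560.55 ,  230.634]), 'tcp_rot': array([-3.14 , -0.   ,  0.457]), 'contact_force': array([-0.689, -0.581, -0.794]), 'wrist_torque': array([ 0.033, -0.001, -0.047]), 'grasp_force': np.float64(0.0), 'opening': np.float64(0.997)}
```

View pics/top0.png

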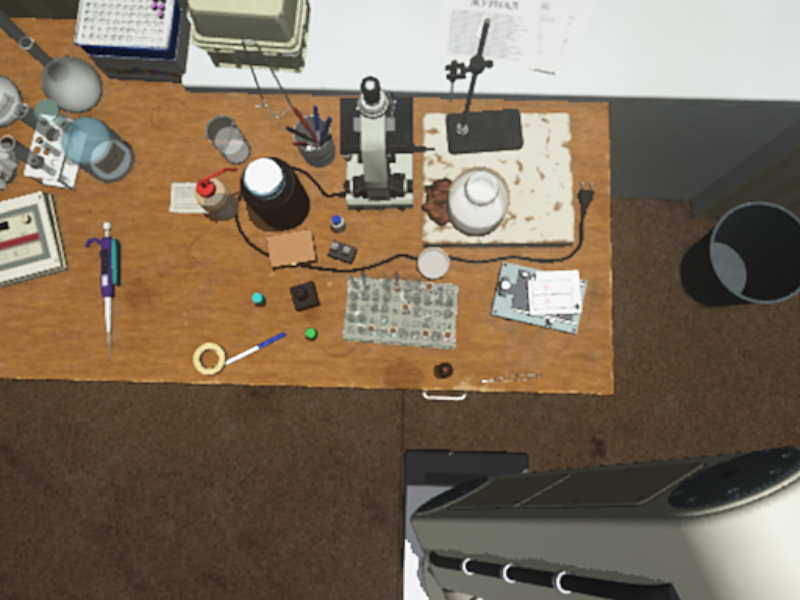

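View pics/side0.png

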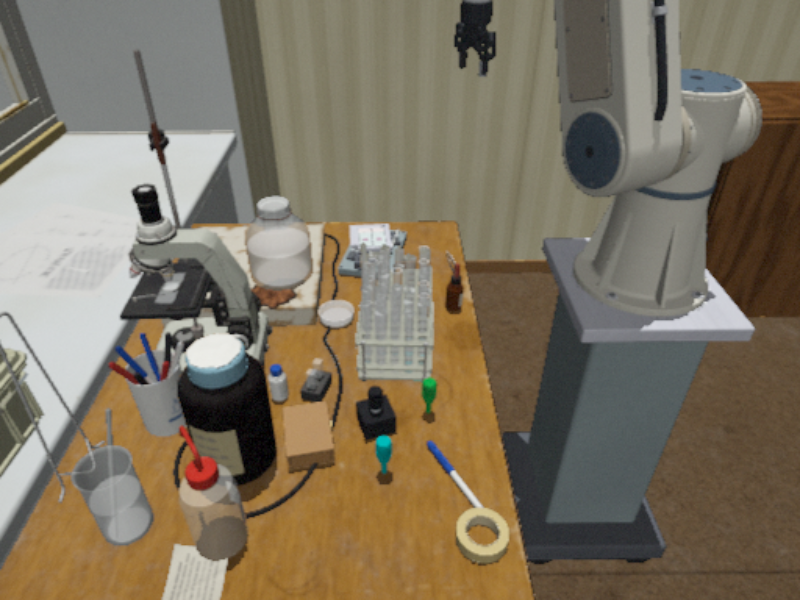

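The top view shows the light base with the carrier at about (540,297) and the black block holding the black-knobbed pin at (304,295). The green pin at (311,334) and turquoise pin at (258,298) are look-alikes. The dropper is at (444,370), the tweezers at (512,378), the dish at (433,263) and the slide box at (291,248). I'll enlarge the base and the pin block.

Run:
```python
import cv2, numpy as np
p=np.load("top0.npz")["p"];q=np.load("side0.npz")["p"]
a=cv2.resize(p[160:220,310:380,::-1],None,fx=8,fy=8,interpolation=cv2.INTER_CUBIC)
b=cv2.resize(p[170:220,160:210,::-1],None,fx=4.8,fy=4.8,interpolation=cv2.INTER_CUBIC)
c=cv2.resize(q[140:182,212:264,::-1],None,fx=4,fy=4,interpolation=cv2.INTER_CUBIC)
im=np.zeros((600,800,3),np.uint8);im[:480,:560]=a;im[:240,560:]=b;im[250:250+168,562:562+208]=c
cv2.imwrite("pics/crop0.png",im)
```

```text
(no output)
```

View pics/crop0.png

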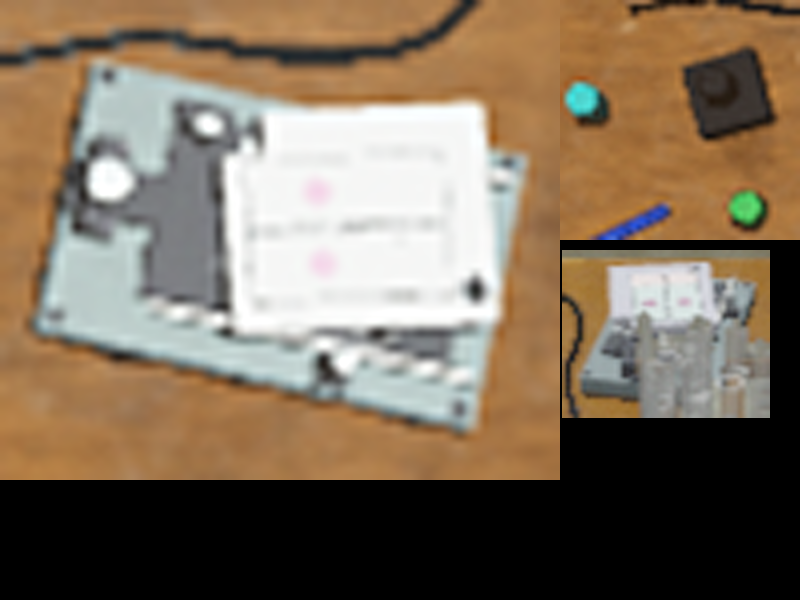

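The crop shows these, in crop pixels:
- **Base:** top corners at (90,62), (525,155), (470,430) and (38,332), with the clamp screw at the left (+y) end.
- **Pegs:** corner peg near (208,122), stop peg near (340,360).
- **Carrier:** corners at (485,103), (498,322) and (238,333), the notch at upper left, the hole at (475,290).
- **Pin:** the black knob in the black block at about (715,85) is the lock pin. The turquoise and green ones are decoys.

```bash
cat > h.py <<'E'
import numpy as np
from rig import camera_params
def ray(n,u,v,z):
    c=camera_params(n);K=c["camera_matrix"];T=c["world_from_camera"]
    d=T[:3,:3]@np.linalg.solve(K,[u,v,1.]);o=T[:3,3]
    return o+d*(z-o[2])/d[2]
def world(n,u,v,dep):
    c=camera_params(n);K=c["camera_matrix"];T=c["world_from_camera"]
    return T[:3,:3]@(np.linalg.solve(K,[u,v,1.])*dep)+T[:3,3]
def fit(L,W):
    """rigid 2D fit W = R L + t"""
    L=np.array(L,float);W=np.array(W,float)[:,:2];l=L.mean(0);w=W.mean(0)
    z=((W-w)@[1,1j])@np.conj((L-l)@[1,1j]);a=np.angle(z)
    R=np.array([[np.cos(a),-np.sin(a)],[np.sin(a),np.cos(a)]]);t=w-R@l
    return a,R,t,np.round(W-(L@R.T+t),1)
E
python3 - <<'E'
from h import *
np.set_printoptions(precision=1,suppress=True)
D=np.load("top0.npz")["d"]
A=lambda x,y:(310+(x+.5)/8-.5,160+(y+.5)/8-.5)
B=lambda x,y:(160+(x-560+.5)/4.8-.5,170+(y+.5)/4.8-.5)
for nm,(x,y) in dict(house=(100,290),plate=(190,230),carr=(370,250),desk=(500,30)).items():
    u,v=A(x,y);print(nm,world("top",u,v,D[round(v),round(u)]))
bx=[(90,62),(525,155),(470,430),(38,332)]
for z in (14,20):
    a,R,t,r=fit([(50,86),(50,-84),(-58,-84),(-58,86)],[ray("top",*A(*p),z) for p in bx]);print("base",z,round(a,3),t,r.tolist())
ca,CR,ct,r=fit([(11,-89),(-73,-89),(-73,11),(-61,-81)],[ray("top",*A(*p),32) for p in [(485,103),(498,322),(238,333),(475,290)]])
print("carrier",round(ca,3),ct,r.tolist(),"rel",ca-a,R.T@(ct-t))
for nm,p in dict(corner=(208,122),stop=(340,360)).items():
    w=ray("top",*A(*p),36);print(nm,w,"base",R.T@(w[:2]-t))
u,v=B(715,80);print("knob",world("top",u,v,D[round(v),round(u)]),ray("top",u,v,67))
blk=[(685,70),(753,48),(775,120),(705,138)]
W=np.array([ray("top",*B(*p),32) for p in blk]);print("block",W.mean(0),W[:,:2].tolist())
E
```

```text
house [497.7 -20.7  20.2]
plate [522.1 -55.2  19. ]
carr [ 514.  -121.7   32.3]
desk [ 608.1 -179.6   -0.4]
base 14 -0.193 [522.1 -92.6] [[0.3, 1.0], [0.6, -0.8], [-0.9, 0.5], [-0.1, -0.7]]
base 20 -0.193 [521.2 -91.5] [[0.0, 0.6], [0.4, -0.4], [-0.6, 0.9], [0.1, -1.1]]
carrier 0.066 [554.9 -77.2] [[0.4, -0.6], [-0.3, 0.7], [-0.5, -0.6], [0.3, 0.5]] rel 0.25911905607017305 [30.4 20.5]
corner [561.2 -59.4  36. ] base [33.1 39.2]
stop [ 471.1 -109.5   36. ] base [-45.7 -27.3]
knob [508.8 370.6  71.3] [509.5 371.3  67. ]
block [506.4 368.2  32. ] [[521.0080023766429, 397.31524135603854], [536.3312255948255, 354.7464615171367], [490.3845527764538, 338.49321109083417], [477.72690933355426, 382.26687591435643]]
```

```bash
cat >> h.py <<'E'
from rig import sensors
from scipy.spatial.transform import Rotation as Ro
def goto(x,y,z,yaw,start=None):
    """row (rotvec, shift in m) from start pose (pos, rpy) to a tool-down pose"""
    s=sensors.sense();p,r=start or (s["eef_pos"],s["tcp_rot"])
    R0=Ro.from_euler("xyz",r);R1=Ro.from_euler("xyz",[np.pi,0,yaw])
    return np.round(np.r_[(R0.inv()*R1).as_rotvec(),R0.inv().apply(np.array([x,y,z])-p)/1000],4).tolist()
E
python3 - <<'E'
from h import *
print(goto(531.1,-187,120,1.637))
d=np.load("top0.npz");D=d["d"]
vv,uu=np.mgrid[140:270,120:400];P=np.array([world("top",u,v,D[v,u]) for u,v in zip(uu.ravel(),vv.ravel())])
m=(P[:,0]>380)&(P[:,0]<620)&(P[:,1]>0)&(P[:,1]<420);print("max z",P[m][:,2].max(),P[m][P[m][:,2].argmax()])
m=(P[:,0]>470)&(P[:,0]<680)&(P[:,1]<-30);print("max z base",P[m][P[m][:,2].argmax()])
E
```

```text
[-0.0011, -0.0007, -1.1802, 0.3942, -0.2224, 0.1109]Traceback (most recent call last):
  File "<stdin>", line 4, in <module>
  File "h.py", line 8, in world
    c=camera_params(n);K=c["camera_matrix"];T=c["world_from_camera"]
ValueError: time passes only in moves, steps and waits
```

Units first: shifts go in shares of 750 mm and turns go in shares of 90 degrees. So 0.394 m is 0.5253, -0.222 m is -0.296, -1.18 rad is -0.7512.

Call:
{"op": "move_arm", "data": {"motion": [[0,0,-0.7512,0.5253,-0.296,0.148,0],[0,0,-0.7512,0.5253,-0.296,0.148,0],[0,0,-0.7512,0.5253,-0.296,0.148,0],[0,0,-0.7512,0.5253,-0.296,0.148,0],[0,0,-0.7512,0.5253,-0.296,0.148,0],[0,0,-0.7512,0.5253,-0.296,0.148,0],[0,0,-0.7512,0.5253,-0.296,0.148,0],[0,0,-0.7512,0.5253,-0.296,0.148,0]], "grip_force": 60}}

```text
clock: 1.1
eef_pos: [532.2, -185.1, 119.2]
tcp_rot: [-3.141, -0.001, 1.64]
contact_force: [-0.3, -1.2, -0.1]
opening: -0.003
grasp_force: 0.0
```

Call:
{"op": "move_arm", "data": {"motion": [[0,0,0,-0.0053,0,0.0667,0],[0,0,0,-0.0053,0,0.1067,0],[0,0,0,-0.0053,0,0.1253,0],[0,0,0,-0.0053,0,0.1253,0],[0,0,0,-0.0053,0,0.1253,0]]}}

```text
clock: 1.72
eef_pos: [532.4, -192.3, 27.4]
tcp_rot: [3.14, 0.001, 1.637]
contact_force: [-0.1, -0.5, 0.6]
opening: -0.003
grasp_force: 0.0
```

In the tool's units: 0.004 m is 0.0053, 0.002 m is 0.0027.

Call:
{"op": "move_arm", "data": {"motion": [[0,0,0,0.0027,0,0,0],[0,0,0,0.0053,0,0,0],[0,0,0,0.0053,0,0,0]]}}

```text
clock: 2.1
eef_pos: [531.5, -187.8, 26.7]
tcp_rot: [3.141, 0.0, 1.637]
contact_force: [-1.1, 0.3, 0.2]
opening: -0.003
grasp_force: 0.0
```

In the tool's units: 0.002 m is 0.0027, 0.001 m is 0.0013.

Call:
{"op": "move_arm", "data": {"motion": [[0,0,0,0.0013,0,0,0],[0,0,0,0.0027,0,0,0],[0,0,0,0.0027,0,0,0]]}}

```text
clock: 2.48
eef_pos: [531.2, -185.8, 26.2]
tcp_rot: [-3.142, -0.0, 1.637]
contact_force: [0.5, -0.3, -0.3]
opening: -0.002
grasp_force: 0.0
```

In the tool's units: 0.002 m is 0.0027, 0.001 m is 0.0013.

Call:
{"op": "move_arm", "data": {"motion": [[0,0,0,0.0013,0,0,0],[0,0,0,0.0027,0,0,0],[0,0,0,0.0027,0,0,0]]}}

```text
clock: 2.85
eef_pos: [531.0, -183.8, 26.3]
tcp_rot: [-3.141, -0.0, 1.637]
contact_force: [-0.2, 0.9, 0.1]
opening: 0.003
grasp_force: 0.0
```

In the tool's units: 0.003 m is 0.004, 0.002 m is 0.0027.

Call:
{"op": "move_arm", "data": {"motion": [[0,0,0,0.0013,0,0,0],[0,0,0,0.0027,0,0,0],[0,0,0,0.004,0,0,0],[0,0,0,0.004,0,0,0]]}}

```text
clock: 3.35
eef_pos: [530.9, -180.8, 26.3]
tcp_rot: [-3.142, -0.0, 1.637]
contact_force: [-0.0, 0.2, -0.3]
opening: -0.001
grasp_force: 0.0
```

In the tool's units: 0.003 m is 0.004, 0.001 m is 0.0013.

Call:
{"op": "move_arm", "data": {"motion": [[0,0,0,0.0013,0,0,0],[0,0,0,0.0027,0,0,0],[0,0,0,0.004,0,0,0],[0,0,0,0.004,0,0,0]]}}

```text
clock: 3.85
eef_pos: [530.7, -177.9, 26.3]
tcp_rot: [3.142, 0.0, 1.637]
contact_force: [-0.5, -0.9, 0.5]
opening: 0.001
grasp_force: 0.4
```

In the tool's units: 0.004 m is 0.0053, 0.001 m is 0.0013.

Call:
{"op": "move_arm", "data": {"motion": [[0,0,0,0.0013,0.0003,0,0],[0,0,0,0.0027,0.0007,0,0],[0,0,0,0.004,0.0011,0,0],[0,0,0,0.0053,0.0013,0,0]]}}

```text
clock: 4.35
eef_pos: [531.5, -173.8, 26.3]
tcp_rot: [3.142, 0.0, 1.637]
contact_force: [-0.2, -0.8, -0.4]
opening: -0.002
grasp_force: 0.7
```

In the tool's units: 0.004 m is 0.0053, 0.002 m is 0.0027.

Call:
{"op": "move_arm", "data": {"motion": [[0,0,0,0.0013,0.0003,0,0],[0,0,0,0.0027,0.0007,0,0],[0,0,0,0.004,0.0011,0,0],[0,0,0,0.0053,0.0013,0,0]]}}

```text
clock: 4.85
eef_pos: [532.2, -169.8, 26.3]
tcp_rot: [3.142, 0.0, 1.637]
contact_force: [-0.3, -2.5, 0.7]
opening: -0.002
grasp_force: 0.7
```

```bash
cat > look.py <<'E'
import cv2,sys,numpy as np
from rig import grab_frame,sensors
p,d=grab_frame("top");np.savez(sys.argv[1]+".npz",p=p,d=d)
u0,v0=int(sys.argv[2]),int(sys.argv[3])
cv2.imwrite(f"pics/{sys.argv[1]}.png",cv2.resize(p[v0:v0+60,u0:u0+70,::-1],None,fx=8,fy=8,interpolation=cv2.INTER_CUBIC))
s=sensors.sense();print(s["contact_force"],s["eef_pos"])
E
python3 look.py push1 310 160
```

```text
[ 0.18738275 -0.99842124 -0.89521646] [ 532.2025121  -169.66898732   26.28399126]
```

View pics/push1.png

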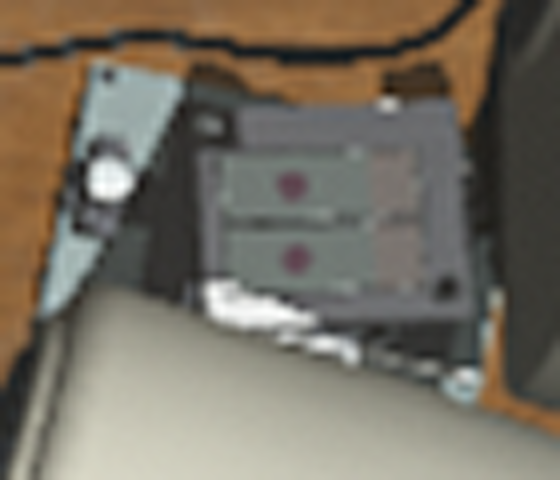

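The carrier has slid about 10 mm, with its hole now at (447,288), and it is still askew. The notch is nearing the peg at (208,122).

In the tool's units: 0.004 m is 0.0053, 0.003 m is 0.004.

Call:
{"op": "move_arm", "data": {"motion": [[0,0,0,0.0013,0.0003,0,0],[0,0,0,0.0027,0.0007,0,0],[0,0,0,0.004,0.0011,0,0],[0,0,0,0.0053,0.0013,0,0]]}}

```text
clock: 5.4
eef_pos: [532.9, -165.7, 26.3]
tcp_rot: [3.142, 0.0, 1.637]
contact_force: [-0.8, -1.5, -0.6]
opening: -0.003
grasp_force: 0.7
```

In the tool's units: 0.001 m is 0.0013, 0.0005 m is 0.0007.

Call:
{"op": "move_arm", "data": {"motion": [[0,0,0,0.0007,0.0001,0,0],[0,0,0,0.0013,0.0004,0,0],[0,0,0,0.0013,0.0004,0,0]]}}

```text
clock: 5.78
eef_pos: [533.1, -164.6, 26.3]
tcp_rot: [-3.142, -0.0, 1.637]
contact_force: [0.2, -0.9, -1.0]
opening: 0.001
grasp_force: 0.4
```

In the tool's units: 0.001 m is 0.0013, 0.0005 m is 0.0007.

Call:
{"op": "move_arm", "data": {"motion": [[0,0,0,0.0007,0.0001,0,0],[0,0,0,0.0013,0.0004,0,0],[0,0,0,0.0013,0.0004,0,0]]}}

```text
clock: 6.15
eef_pos: [533.4, -163.7, 26.3]
tcp_rot: [-3.142, -0.0, 1.637]
contact_force: [-0.9, -1.9, 0.4]
opening: 0.003
grasp_force: 0.5
```

In the tool's units: 0.001 m is 0.0013, 0.0005 m is 0.0007.

Call:
{"op": "move_arm", "data": {"motion": [[0,0,0,0.0007,0.0001,0,0],[0,0,0,0.0013,0.0004,0,0],[0,0,0,0.0013,0.0004,0,0]]}}

```text
clock: 6.52
eef_pos: [533.6, -162.6, 26.3]
tcp_rot: [-3.142, -0.0, 1.637]
contact_force: [-0.1, -1.4, -0.0]
opening: -0.004
grasp_force: 0.5
```

In the tool's units: 0.001 m is 0.0013, 0.0005 m is 0.0007.

Call:
{"op": "move_arm", "data": {"motion": [[0,0,0,0.0007,0.0001,0,0],[0,0,0,0.0013,0.0004,0,0],[0,0,0,0.0013,0.0004,0,0]]}}

```text
clock: 6.9
eef_pos: [533.7, -162.0, 26.3]
tcp_rot: [-3.141, 0.0, 1.637]
contact_force: [-1.3, -4.6, 0.2]
opening: 0.001
grasp_force: 2.4
```

In the tool's units: 0.0005 m is 0.0007, 0.0001 m is 0.0001.

Call:
{"op": "move_arm", "data": {"motion": [[0,0,0,0.0007,0.0001,0,0],[0,0,0,0.0007,0.0001,0,0]]}}

```text
clock: 7.15
eef_pos: [533.8, -161.8, 26.3]
tcp_rot: [-3.141, 0.001, 1.637]
contact_force: [-2.3, -6.9, -1.0]
opening: 0.003
grasp_force: 3.5
```

In the tool's units: -0.03 m is -0.04, -0.012 m is -0.016, 0.337 rad is 0.2145.

Call:
{"op": "move_arm", "data": {"motion": [[0,0,0,-0.008,0,0,0],[0,0,0,-0.016,0,0,0],[0,0,0,-0.0173,-0.02,0,0],[0,0,0.0637,-0.0173,-0.04,0,0],[0,0,0.1592,-0.0173,-0.04,0,0],[0,0,0.2145,-0.0173,-0.04,0,0],[0,0,0.2145,-0.0173,-0.04,0,0]]}}

```text
clock: 8.02
eef_pos: [503.8, -176.0, 26.2]
tcp_rot: [-3.141, -0.0, 1.3]
contact_force: [0.0, -0.1, -0.2]
opening: 0.001
grasp_force: 0.0
```

```bash
python3 look.py sw1 310 160
```

```text
[-0.09160592 -1.0161911   0.69402294] [ 504.00886398 -176.00823076   26.24095095]
```

View pics/sw1.png

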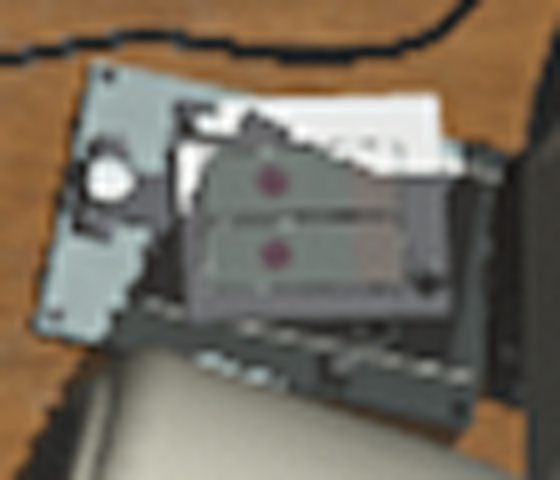

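The notch now sits round the corner peg near (200,125). The carrier's corners are at (440,95), (452,314) and (190,322), and its hole is at (428,283). I'll fit the pose.

Run:
```python
from h import *
np.set_printoptions(precision=1,suppress=True)
A=lambda x,y:(310+(x+.5)/8-.5,160+(y+.5)/8-.5)
ca,CR,ct,r=fit([(11,-89),(-73,-89),(-73,11),(-61,-81)],[ray("top",*A(*p),32) for p in [(440,95),(452,314),(190,322),(428,283)]])
b=-.193;R=np.array([[np.cos(b),-np.sin(b)],[np.sin(b),np.cos(b)]]);t=np.array([521.2,-91.5])
print(ca,ct,r.tolist(),"rel",ca-b,R.T@(ct-t), "finger in carrier",CR.T@(np.array([503.9,-176])-ct))
```

```text
0.05527392196948584 [558.4 -60.1] [[0.5, -0.4], [-0.2, 0.2], [-0.3, -0.4], [-0.1, 0.6]] rel 0.24827392196948583 [30.5 38. ] finger in carrier [ -60.8 -112.8]
```

In the tool's units: 0.006 m is 0.008, -0.0005 m is -0.0007.

Call:
{"op": "move_arm", "data": {"motion": [[0,0,0,0.004,0,0,0],[0,0,0,0.008,-0.0007,0,0],[0,0,0,0.008,-0.0007,0,0]]}}

```text
clock: 8.45
eef_pos: [506.0, -169.9, 26.3]
tcp_rot: [-3.142, -0.0, 1.301]
contact_force: [-0.1, -0.6, 0.2]
opening: 0.0
grasp_force: 0.0
```

In the tool's units: 0.003 m is 0.004, 0.002 m is 0.0027.

Call:
{"op": "move_arm", "data": {"motion": [[0,0,0,0.0013,0,0,0],[0,0,0,0.0027,-0.0007,0,0],[0,0,0,0.004,-0.0013,0,0],[0,0,0,0.004,-0.0013,0,0]]}}

```text
clock: 8.95
eef_pos: [505.7, -167.0, 26.3]
tcp_rot: [-3.142, -0.0, 1.3]
contact_force: [0.2, 0.2, -0.7]
opening: -0.001
grasp_force: 0.0
```

In the tool's units: 0.003 m is 0.004, 0.001 m is 0.0013.

Call:
{"op": "move_arm", "data": {"motion": [[0,0,0,0.0013,-0.0011,0,0],[0,0,0,0.0027,-0.0021,0,0],[0,0,0,0.004,-0.0033,0,0],[0,0,0,0.004,-0.0033,0,0]]}}

```text
clock: 9.45
eef_pos: [504.0, -163.5, 26.3]
tcp_rot: [-3.141, 0.0, 1.3]
contact_force: [-0.6, -1.3, -0.1]
opening: 0.0
grasp_force: 0.6
```

Contact has begun, so I'll keep pushing along the arc.

In the tool's units: -0.003 m is -0.004, -0.002 m is -0.0027.

Call:
{"op": "move_arm", "data": {"motion": [[0,0,0,0.0013,-0.0013,0,0],[0,0,0,0.0027,-0.0027,0,0],[0,0,0,0.004,-0.004,0,0],[0,0,0,0.004,-0.004,0,0]]}}

```text
clock: 9.95
eef_pos: [501.6, -160.0, 26.2]
tcp_rot: [-3.141, 0.001, 1.3]
contact_force: [-2.4, -5.3, 0.3]
opening: 0.0
grasp_force: 2.5
```

Call:
{"op": "move_arm", "data": {"motion": [[0,0,0,0.0013,-0.0013,0,0],[0,0,0,0.0027,-0.0027,0,0],[0,0,0,0.004,-0.004,0,0],[0,0,0,0.004,-0.004,0,0]]}}

```text
clock: 10.45
eef_pos: [498.5, -157.0, 26.1]
tcp_rot: [-3.139, 0.002, 1.301]
contact_force: [-6.8, -12.2, 1.6]
opening: 0.004
grasp_force: 6.0
```

In the tool's units: -0.002 m is -0.0027, -0.001 m is -0.0013.

Call:
{"op": "move_arm", "data": {"motion": [[0,0,0,0.0013,-0.0013,0,0],[0,0,0,0.0027,-0.0027,0,0],[0,0,0,0.0027,-0.0027,0,0]]}}

```text
clock: 10.82
eef_pos: [496.5, -155.1, 26.1]
tcp_rot: [-3.139, 0.003, 1.301]
contact_force: [-9.6, -16.2, 2.7]
opening: -0.002
grasp_force: 8.5
```

Friction at the finger is jamming the swing, so I'm backing off now. After that I'll push along the true tangent, which is mostly base -x.

In the tool's units: -0.008 m is -0.0107, -0.005 m is -0.0067.

Call:
{"op": "move_arm", "data": {"motion": [[0,0,0,-0.0067,0,0,0],[0,0,0,-0.0107,0,0,0],[0,0,0,-0.0107,0,0,0]]}}

```text
clock: 11.2
eef_pos: [496.6, -161.3, 26.3]
tcp_rot: [3.141, -0.0, 1.3]
contact_force: [-0.5, 0.2, -0.7]
opening: 0.003
grasp_force: 0.0
```

```bash
python3 look.py sw2 310 160
```

```text
[-0.26023001  0.47030494  0.99800217] [ 496.61720409 -161.19233906   26.28901463]
```

View pics/sw2.png

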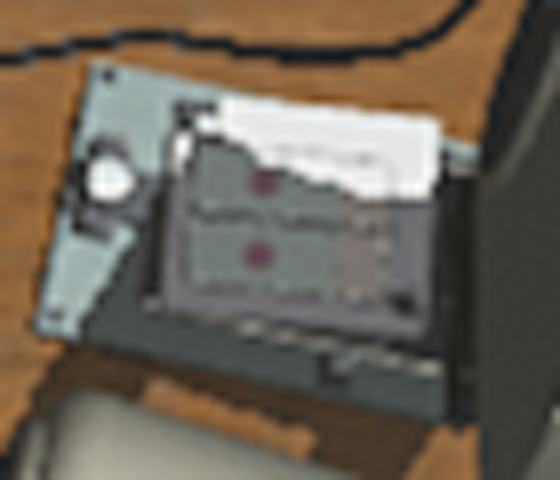

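The carrier has swung part way, with corners at (440,118), (426,336) and (165,306) and its hole at (402,302).

Run:
```python
from h import *
np.set_printoptions(precision=2,suppress=True)
A=lambda x,y:(310+(x+.5)/8-.5,160+(y+.5)/8-.5)
ca,CR,ct,r=fit([(11,-89),(-73,-89),(-73,11),(-61,-81)],[ray("top",*A(*p),32) for p in [(440,118),(426,336),(165,306),(402,302)]])
b=-.193;R=np.array([[np.cos(b),-np.sin(b)],[np.sin(b),np.cos(b)]]);t=np.array([521.2,-91.5])
f=np.array([496.6,-161.2])
print(ca,ct,r.tolist(),"rel",ca-b,R.T@(ct-t), "finger in carrier",CR.T@(f-ct),"in base",R.T@(f-t))
```

```text
-0.08088699246426664 [561.91 -59.49] [[0.1, 0.4], [-0.4, -0.5], [0.4, -1.3], [-0.2, 1.5]] rel 0.11211300753573336 [33.82 39.22] finger in carrier [ -56.88 -106.65] in base [-10.77 -73.12]
```

In the tool's units: 0.004 m is 0.0053, 0.003 m is 0.004.

Call:
{"op": "move_arm", "data": {"motion": [[0,0,0,0.0027,0,0,0],[0,0,0,0.004,0,0,0],[0,0,0,0.0053,-0.0013,0,0],[0,0,0,0.0053,-0.0013,0,0]]}}

```text
clock: 11.75
eef_pos: [496.5, -157.0, 26.3]
tcp_rot: [-3.141, -0.0, 1.3]
contact_force: [0.4, -0.2, 0.2]
opening: -0.001
grasp_force: 0.0
```

In the tool's units: -0.0026 m is -0.0035, 0.001 m is 0.0013.

Call:
{"op": "move_arm", "data": {"motion": [[0,0,0,0.0007,-0.0012,0,0],[0,0,0,0.0013,-0.0023,0,0],[0,0,0,0.002,-0.0035,0,0],[0,0,0,0.002,-0.0035,0,0]]}}

```text
clock: 12.25
eef_pos: [494.4, -155.1, 26.3]
tcp_rot: [-3.142, 0.0, 1.3]
contact_force: [0.6, -1.2, -0.2]
opening: 0.001
grasp_force: 0.6
```

Call:
{"op": "move_arm", "data": {"motion": [[0,0,0,0.0008,-0.0011,0,0],[0,0,0,0.0016,-0.0021,0,0],[0,0,0,0.0024,-0.0032,0,0],[0,0,0,0.0024,-0.0032,0,0]]}}

```text
clock: 12.75
eef_pos: [492.3, -152.8, 26.3]
tcp_rot: [-3.141, 0.0, 1.3]
contact_force: [-2.9, -3.5, 0.5]
opening: -0.0
grasp_force: 2.1
```

In the tool's units: -0.0016 m is -0.0021, 0.0012 m is 0.0016.

Call:
{"op": "move_arm", "data": {"motion": [[0,0,0,0.0008,-0.0011,0,0],[0,0,0,0.0016,-0.0021,0,0],[0,0,0,0.0016,-0.0021,0,0]]}}

```text
clock: 13.12
eef_pos: [490.9, -151.3, 26.2]
tcp_rot: [-3.141, 0.0, 1.3]
contact_force: [-1.9, -5.3, 1.3]
opening: -0.001
grasp_force: 2.9
```

In the tool's units: -0.0018 m is -0.0024, 0.001 m is 0.0013.

Call:
{"op": "move_arm", "data": {"motion": [[0,0,0,0.0007,-0.0012,0,0],[0,0,0,0.0013,-0.0024,0,0],[0,0,0,0.0013,-0.0024,0,0]]}}

```text
clock: 13.5
eef_pos: [489.4, -149.9, 26.2]
tcp_rot: [-3.141, 0.0, 1.3]
contact_force: [-3.9, -6.8, 2.3]
opening: 0.002
grasp_force: 3.1
```

In the tool's units: -0.0018 m is -0.0024, 0.001 m is 0.0013.

Call:
{"op": "move_arm", "data": {"motion": [[0,0,0,0.0007,-0.0012,0,0],[0,0,0,0.0013,-0.0024,0,0],[0,0,0,0.0013,-0.0024,0,0]]}}

```text
clock: 13.88
eef_pos: [487.9, -148.4, 26.2]
tcp_rot: [-3.141, 0.0, 1.3]
contact_force: [-2.9, -5.8, 1.4]
opening: -0.0
grasp_force: 3.2
```

In the tool's units: -0.0018 m is -0.0024, 0.001 m is 0.0013.

Call:
{"op": "move_arm", "data": {"motion": [[0,0,0,0.0007,-0.0012,0,0],[0,0,0,0.0013,-0.0024,0,0],[0,0,0,0.0013,-0.0024,0,0]]}}

```text
clock: 14.25
eef_pos: [486.4, -147.0, 26.2]
tcp_rot: [-3.141, 0.0, 1.3]
contact_force: [-4.1, -5.2, 2.7]
opening: 0.002
grasp_force: 3.2
```

In the tool's units: -0.001 m is -0.0013, -0.0006 m is -0.0008.

Call:
{"op": "move_arm", "data": {"motion": [[0,0,0,0.0007,-0.0008,0,0],[0,0,0,0.0013,-0.0013,0,0],[0,0,0,0.0013,-0.0013,0,0]]}}

```text
clock: 14.62
eef_pos: [486.1, -146.4, 26.3]
tcp_rot: [3.142, 0.001, 1.301]
contact_force: [-3.9, -10.1, 0.8]
opening: -0.002
grasp_force: 5.4
```

```bash
python3 look.py sw3 310 160
```

```text
[ -2.94746096 -11.22000721   0.78571996] [ 486.06220672 -146.37094178   26.27297542]
```

View pics/sw3.png

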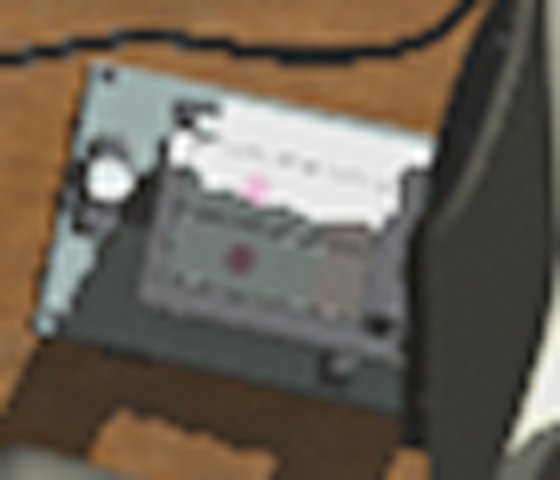

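The carrier's edges are now parallel to the base: top edge slope 0.209 against 0.214, and its side lies on the stop peg at (335,362). The push is holding at about 11.5 N. I'll hold it, then back away.

In the tool's units: 0.0002 m is 0.0003.

Call:
{"op": "move_arm", "data": {"motion": [[0,0,0,0.0003,0,0,0],[0,0,0,0.0003,0,0,0],[0,0,0,0.0003,0,0,0]]}}

```text
clock: 15.05
eef_pos: [486.1, -146.4, 26.3]
tcp_rot: [3.142, 0.001, 1.301]
contact_force: [-4.8, -11.7, 0.5]
opening: -0.002
grasp_force: 6.0
```

In the tool's units: -0.22 m is -0.2933, -0.17 m is -0.2267.

Call:
{"op": "move_arm", "data": {"motion": [[0,0,0,-0.0053,0,0,0],[0,0,0,-0.02,0,0,0],[0,0,0,-0.02,0,-0.0667,0],[0,0,0,-0.02,0,-0.1467,0],[0,0,0,-0.02,0,-0.2267,0],[0,0,0,-0.02,0,-0.2933,0.04],[0,0,0,-0.02,0,-0.2933,0.04]]}}

```text
clock: 15.92
eef_pos: [484.6, -160.8, 250.4]
tcp_rot: [3.134, -0.0, 1.3]
contact_force: [0.4, -0.9, 0.2]
opening: 0.419
grasp_force: 0.0
```

Run:
```python
from h import *
print(goto(450,371,200,1.3))
```

```text
[0.0079, -0.0, -0.0004, 0.5031, -0.1762, 0.049]
```

In the tool's units: 0.5 m is 0.6667, 0.03 m is 0.04.

Call:
{"op": "move_arm", "data": {"motion": [[0,0,0,0.6667,-0.2347,0.04,0.04],[0,0,0,0.6667,-0.2347,0.04,0.04],[0,0,0,0.6667,-0.2347,0.04,0.04],[0,0,0,0.6667,-0.2347,0.04,0.04],[0,0,0,0.6667,-0.2347,0.04,0.04],[0,0,0,0.6667,-0.2347,0.04,0.04],[0,0,0,0.6667,-0.2347,0.04,0.04],[0,0,0,0.6667,-0.2347,0.04,0.04]]}}

```text
clock: 16.92
eef_pos: [447.8, 339.8, 216.5]
tcp_rot: [-3.14, 0.001, 1.3]
contact_force: [0.3, -0.5, -0.1]
opening: 0.469
grasp_force: 0.0
```

Run:
```python
import cv2, numpy as np
from rig import grab_frame,sensors
p,d=grab_frame("top");np.savez("home.npz",p=p,d=d)
q,e=grab_frame("side");np.savez("side1.npz",p=q,d=e)
o=np.load("top0.npz")["p"]; s=np.load("side0.npz")["p"]
a=cv2.resize(p[162:217,310:377,::-1],None,fx=8,fy=8,interpolation=cv2.INTER_CUBIC)
b=cv2.resize(o[175:205,180:212,::-1],None,fx=8,fy=8,interpolation=cv2.INTER_CUBIC)
c=cv2.resize(s[240:285,220:252,::-1],None,fx=8,fy=8,interpolation=cv2.INTER_CUBIC)
im=np.zeros((600,800,3),np.uint8);im[:440,:536]=a;im[:240,540:796]=b;im[240:600,540:796]=c
cv2.imwrite("pics/home.png",im);print(sensors.sense()["eef_pos"])
```

```text
[447.50923611 343.00127325 216.1220219 ]
```

View pics/home.png

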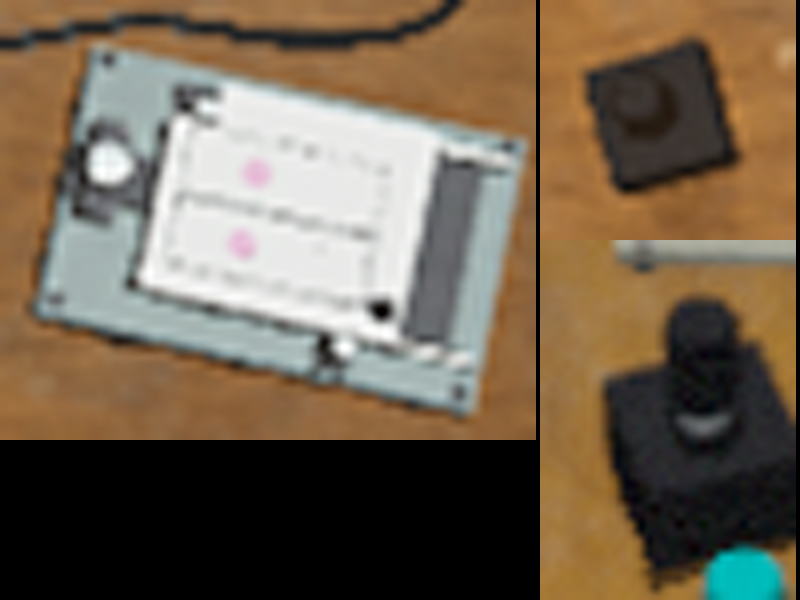

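The left part shows the carrier square and home:
- **Carrier:** corners (138,285), (402,347) and (440,137), with its hole at (381,310).
- **Block:** corners (590,72), (703,42), (738,160) and (625,192).
- **Knob:** top centre about (636,98).
- **Pin, side view:** black knob and steel collar, knob top at about (702,316). This is the lock pin.

Run:
```python
from h import *
np.set_printoptions(precision=2,suppress=True)
A=lambda x,y:(310+(x+.5)/8-.5,162+(y+.5)/8-.5)
B=lambda x,y:(180+(x-540+.5)/8-.5,175+(y+.5)/8-.5)
C=lambda x,y:(220+(x-540+.5)/8-.5,240+(y-240+.5)/8-.5)
b,R,t,r=fit([(50,86),(50,-84),(-58,-84),(-58,86)],[ray("top",*A(*p),20) for p in [(90,46),(525,139),(470,413),(38,315)]])
print("base",b,t,r.tolist())
c=fit([(11,-89),(-73,-89),(-73,11),(-61,-81)],[ray("top",*A(*p),32) for p in [(440,137),(402,347),(138,285),(381,310)]])
print("carrier",c[0],c[2],c[3].tolist(),"rel",c[0]-b,R.T@(c[2]-t),"hole",c[1]@[-61,-81]+c[2], "hole px",ray("top",*A(381,310),32))
k=fit([(23,23),(23,-23),(-23,-23),(-23,23)],[ray("top",*B(*p),32) for p in [(590,72),(703,42),(738,160),(625,192)]])
print("block",k[0],k[2],k[3].tolist())
print("knob",ray("top",*B(638,100),67),"side",ray("side",*C(702,318),67),"collar",ray("side",*C(705,425),32))
```

```text
base -0.1935253736313742 [521.35 -91.53] [[-0.2, 0.6], [0.3, -0.4], [-0.4, 0.8], [0.3, -1.1]]
carrier -0.20730313339102827 [560.8  -59.88] [[-1.0, 0.6], [-0.0, -1.8], [0.5, 0.4], [0.5, 0.8]] rel -0.013777759759654062 [32.63 38.65] hole [ 484.44 -126.59] hole px [ 484.97 -125.83   32.  ]
block 0.31599116933723 [506.57 367.77] [[1.7, 0.1], [0.1, 1.3], [-1.3, -0.0], [-0.4, -1.4]]
knob [507.09 371.47  67.  ] side [506.62 368.22  67.  ] collar [506.5  374.35  32.  ]
```

Run:
```python
from h import *
print(goto(506.7,369.5,40,1.3))
```

```text
[-0.0018, -0.0006, 0.0038, 0.0411, 0.0504, 0.1761]
```

In the tool's units: 0.1 m is 0.1333, 0.0504 m is 0.0672.

Call:
{"op": "move_arm", "data": {"motion": [[0,0,0,0.0547,0.0672,0,0.04],[0,0,0,0.0547,0.0672,0.0667,0.04],[0,0,0,0.0547,0.0672,0.1333,0.04],[0,0,0,0.0547,0.0672,0.1333,0.04],[0,0,0,0.0547,0.0672,0.1333,0.04],[0,0,0,0.0547,0.0672,0.1333,0.04]]}}

```text
clock: 17.77
eef_pos: [509.5, 365.0, 120.3]
tcp_rot: [3.139, -0.003, 1.3]
contact_force: [0.7, 1.2, 0.8]
opening: 0.475
grasp_force: 0.0
```

Call:
{"op": "move_arm", "data": {"motion": [[0,0,0,0,0,0,0.04],[0,0,0,0,0,0,0.04]]}}

```text
clock: 18.02
eef_pos: [508.6, 364.5, 119.1]
tcp_rot: [3.141, -0.001, 1.3]
contact_force: [-0.1, -0.5, 0.1]
opening: 0.465
grasp_force: 0.0
```

Run:
```python
from h import *
print(goto(506.7,369.5,40,1.3))
```

```text
[0.001, -0.0012, -0.0001, 0.0042, -0.0032, 0.0791]
```

In the tool's units: 0.079 m is 0.1053, 0.0042 m is 0.0056.

Call:
{"op": "move_arm", "data": {"motion": [[0,0,0,0.0056,-0.0043,0.0267,0.04],[0,0,0,0.0056,-0.0043,0.0667,0.04],[0,0,0,0.0056,-0.0043,0.1053,0.04],[0,0,0,0.0056,-0.0043,0.1053,0.04],[0,0,0,0.0056,-0.0043,0.1053,0.04]]}}

```text
clock: 18.65
eef_pos: [506.4, 369.4, 39.1]
tcp_rot: [-3.142, 0.0, 1.3]
contact_force: [-0.3, 0.4, 1.0]
opening: 0.469
grasp_force: 0.0
```

Call:
{"op": "move_arm", "data": {"motion": [[0,0,0,0,0,0,0.028],[0,0,0,0,0,0,0.024],[0,0,0,0,0,0,0.022],[0,0,0,0,0,0,0.021],[0,0,0,0,0,0,0.018],[0,0,0,0,0,0,0.018]], "grip_force": 20}}

```text
clock: 19.4
eef_pos: [506.6, 369.3, 39.4]
tcp_rot: [3.141, -0.0, 1.3]
contact_force: [0.3, -1.2, 3.9]
opening: 0.222
grasp_force: 19.6
```

In the tool's units: -0.18 m is -0.24, -0.13 m is -0.1733.

Call:
{"op": "move_arm", "data": {"motion": [[0,0,0,0,0,0,0.015],[0,0,0,0,0,-0.0133,0.015],[0,0,0,0,0,-0.0267,0.015],[0,0,0,0,0,-0.0467,0.015],[0,0,0,0,0,-0.1067,0.015],[0,0,0,0,0,-0.1733,0.015],[0,0,0,0,0,-0.24,0.015],[0,0,0,0,0,-0.24,0.015]], "grip_force": 60}}

```text
clock: 20.4
eef_pos: [507.9, 370.6, 224.6]
tcp_rot: [3.137, -0.006, 1.3]
contact_force: [0.7, -0.0, -0.4]
opening: 0.213
grasp_force: 59.0
```

Run:
```python
import cv2, numpy as np
from h import *
from rig import grab_frame
c=camera_params("side");K=c["camera_matrix"];T=c["world_from_camera"]
p,d=grab_frame("side");np.savez("side2.npz",p=p,d=d)
s=sensors.sense();e=s["eef_pos"];print(e,s["tcp_rot"],s["contact_force"])
w=np.linalg.inv(T)@np.r_[e,1];u=K@w[:3];u=u[:2]/u[2];print("tcp px",u)
x,y=int(u[0]),int(u[1]);a=p[y-25:y+25,x-25:x+25,::-1]
cv2.imwrite("pics/pin.png",cv2.resize(a,(600,600),interpolation=cv2.INTER_CUBIC));print(x-25,y-25,goto(484.5,-126.6,200,1.3))
```

```text
[506.72922362 369.78713486 221.90353719] [ 3.1394476  -0.00325157  1.29985681] [-0.15784932  0.2514769  -0.99112572]
tcp px [237.90704287 191.78870757]
212 166 [0.0021, -0.0033, -0.0001, -0.4843, 0.1114, 0.0206]
```

View pics/pin.png

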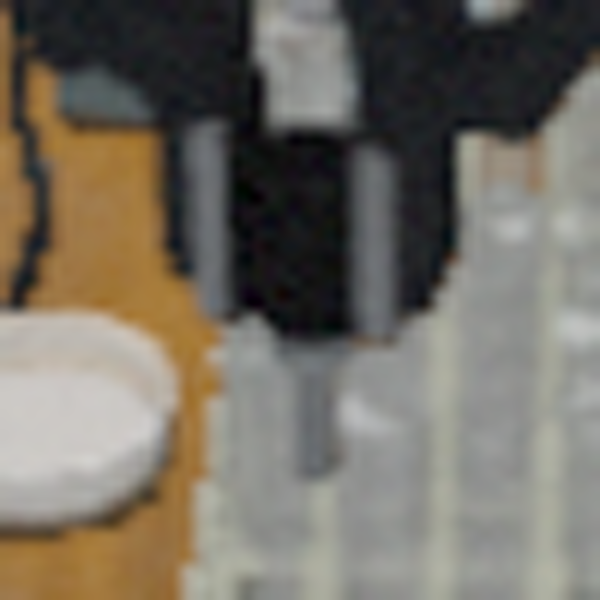

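The pin hangs upright between the fingers, with its tip at about (318,475) in the crop. I'll check its offset from the TCP.

Run:
```python
from h import *
e=sensors.sense()["eef_pos"];print(e)
print(ray("side",212+318.5/12-.5,166+475/12-.5,e[2]-36.4))
print(ray("side",212+318.5/12-.5,166+342/12-.5,e[2]-36.4+33))
```

```text
[506.72922362 369.78713486 221.90353719]
[507.49133787 364.50920041 185.50353719]
[506.51497314 372.27552794 218.50353719]
```

In the tool's units: -0.41 m is -0.5467, -0.35 m is -0.4667.

Call:
{"op": "move_arm", "data": {"motion": [[0,0,0,0,0,-0.0667,0.015],[0,0,0,-0.0667,0.0153,-0.08,0.015],[0,0,0,-0.1467,0.0333,-0.08,0.015],[0,0,0,-0.2267,0.052,-0.08,0.015],[0,0,0,-0.3067,0.0707,-0.08,0.015],[0,0,0,-0.3867,0.0893,-0.08,0.015],[0,0,0,-0.4667,0.1073,-0.08,0.015],[0,0,0,-0.5467,0.1257,-0.08,0.015]]}}

```text
clock: 21.45
eef_pos: [485.9, -52.7, 278.0]
tcp_rot: [-3.139, 0.0, 1.3]
contact_force: [1.1, 0.0, -0.6]
opening: 0.211
grasp_force: 59.0
```

In the tool's units: 0.15 m is 0.2, 0.1 m is 0.1333.

Call:
{"op": "move_arm", "data": {"motion": [[0,0,0,-0.0667,0.0153,0,0.015],[0,0,0,-0.0987,0.0227,0,0.015],[0,0,0,-0.0987,0.0227,0.0667,0.015],[0,0,0,-0.0987,0.0227,0.1333,0.015],[0,0,0,-0.0987,0.0227,0.2,0.015],[0,0,0,-0.0987,0.0227,0.2,0.015],[0,0,0,-0.0987,0.0227,0.2,0.015]]}}

```text
clock: 22.32
eef_pos: [484.3, -127.0, 130.0]
tcp_rot: [3.142, -0.0, 1.3]
contact_force: [0.2, 0.3, -1.2]
opening: 0.213
grasp_force: 59.0
```

Run:
```python
from h import *
s=sensors.sense();print(s["eef_pos"],s["tcp_rot"],s["contact_force"])
print(goto(484.5,-126.6,75,1.3))
```

```text
[ 484.33013509 -126.96988054  130.01275118] [ 3.14152049e+00 -7.56513843e-05  1.29988821e+00] [ 0.21512695  0.26718982 -1.20289928]
[0.0001, -0.0001, -0.0001, 0.0004, 0.0001, 0.055]
```

In the tool's units: 0.057 m is 0.076, 0.0004 m is 0.0005.

Call:
{"op": "move_arm", "data": {"motion": [[0,0,0,0.0005,0,0.0333,0.015],[0,0,0,0.0005,0,0.06,0.015],[0,0,0,0.0005,0,0.076,0.015],[0,0,0,0.0005,0,0.076,0.015],[0,0,0,0.0005,0,0.076,0.015]]}}

```text
clock: 22.95
eef_pos: [484.9, -126.8, 73.1]
tcp_rot: [3.14, -0.0, 1.3]
contact_force: [1.5, -0.4, -0.0]
opening: 0.213
grasp_force: 59.0
```

In the tool's units: 0.004 m is 0.0053, 0.003 m is 0.004.

Call:
{"op": "move_arm", "data": {"motion": [[0,0,0,0,0,0.0013,0.015],[0,0,0,0,0,0.004,0.015],[0,0,0,0,0,0.0053,0.015],[0,0,0,0,0,0.0053,0.015]]}}

```text
clock: 23.45
eef_pos: [484.0, -126.6, 67.9]
tcp_rot: [-3.141, 0.0, 1.3]
contact_force: [0.5, -0.5, -0.0]
opening: 0.21
grasp_force: 59.0
```

In the tool's units: 0.0015 m is 0.002, 0.001 m is 0.0013.

Call:
{"op": "move_arm", "data": {"motion": [[0,0,0,0,0,0.0013,0.015],[0,0,0,0,0,0.002,0.015],[0,0,0,0,0,0.002,0.015]]}}

```text
clock: 23.82
eef_pos: [484.0, -126.6, 66.5]
tcp_rot: [-3.141, 0.0, 1.3]
contact_force: [-1.1, -0.3, -0.4]
opening: 0.213
grasp_force: 59.0
```

In the tool's units: 0.0015 m is 0.002, 0.001 m is 0.0013.

Call:
{"op": "move_arm", "data": {"motion": [[0,0,0,0,0,0.0013,0.015],[0,0,0,0,0,0.002,0.015],[0,0,0,0,0,0.002,0.015]]}}

```text
clock: 24.2
eef_pos: [484.1, -126.6, 65.0]
tcp_rot: [-3.142, 0.0, 1.3]
contact_force: [-0.4, -0.3, 0.3]
opening: 0.209
grasp_force: 59.0
```

In the tool's units: 0.0015 m is 0.002, 0.001 m is 0.0013.

Call:
{"op": "move_arm", "data": {"motion": [[0,0,0,0,0,0.0013,0.015],[0,0,0,0,0,0.002,0.015],[0,0,0,0,0,0.002,0.015]]}}

```text
clock: 24.58
eef_pos: [484.0, -126.6, 63.5]
tcp_rot: [-3.141, 0.0, 1.3]
contact_force: [-0.7, 0.4, -0.2]
opening: 0.215
grasp_force: 59.0
```

In the tool's units: 0.003 m is 0.004, 0.002 m is 0.0027.

Call:
{"op": "move_arm", "data": {"motion": [[0,0,0,0,0,0.0013,0.015],[0,0,0,0,0,0.0027,0.015],[0,0,0,0,0,0.004,0.015],[0,0,0,0,0,0.004,0.015]]}}

```text
clock: 25.08
eef_pos: [484.2, -126.8, 60.5]
tcp_rot: [3.141, 0.0, 1.3]
contact_force: [-0.8, -4.1, -0.6]
opening: 0.214
grasp_force: 59.0
```

In the tool's units: 0.002 m is 0.0027, 0.001 m is 0.0013.

Call:
{"op": "move_arm", "data": {"motion": [[0,0,0,0,0,0.0013,0.015],[0,0,0,0,0,0.0027,0.015],[0,0,0,0,0,0.0027,0.015]]}}

```text
clock: 25.45
eef_pos: [484.2, -126.8, 58.5]
tcp_rot: [3.141, 0.0, 1.3]
contact_force: [-0.5, -5.7, 0.4]
opening: 0.214
grasp_force: 59.1
```

In the tool's units: 0.002 m is 0.0027, 0.001 m is 0.0013.

Call:
{"op": "move_arm", "data": {"motion": [[0,0,0,0,0,0.0013,0.015],[0,0,0,0,0,0.0027,0.015],[0,0,0,0,0,0.0027,0.015]]}}

```text
clock: 25.82
eef_pos: [484.2, -126.8, 56.5]
tcp_rot: [3.141, 0.0, 1.3]
contact_force: [0.8, -5.3, 0.2]
opening: 0.215
grasp_force: 59.2
```

In the tool's units: 0.002 m is 0.0027, -0.0007 m is -0.0009.

Call:
{"op": "move_arm", "data": {"motion": [[0,0,0,-0.0009,0,0,0.015],[0,0,0,-0.0009,0,0.0013,0.015],[0,0,0,-0.0009,0,0.0027,0.015],[0,0,0,-0.0009,0,0.0027,0.015]]}}

```text
clock: 26.32
eef_pos: [483.9, -127.2, 54.4]
tcp_rot: [-3.142, -0.0, 1.3]
contact_force: [0.7, -3.2, -0.6]
opening: 0.211
grasp_force: 59.0
```

In the tool's units: 0.002 m is 0.0027, 0.001 m is 0.0013.

Call:
{"op": "move_arm", "data": {"motion": [[0,0,0,0,0,0.0013,0.015],[0,0,0,0,0,0.0027,0.015],[0,0,0,0,0,0.0027,0.015]]}}

```text
clock: 26.7
eef_pos: [483.9, -127.2, 52.4]
tcp_rot: [-3.142, -0.0, 1.3]
contact_force: [1.3, -2.9, -1.3]
opening: 0.21
grasp_force: 59.1
```

In the tool's units: 0.004 m is 0.0053, 0.003 m is 0.004.

Call:
{"op": "move_arm", "data": {"motion": [[0,0,0,-0.0005,0,0.0013,0.015],[0,0,0,-0.0005,0,0.0027,0.015],[0,0,0,-0.0005,0,0.004,0.015],[0,0,0,-0.0005,0,0.0053,0.015],[0,0,0,-0.0005,0,0.0053,0.015]]}}

```text
clock: 27.32
eef_pos: [483.7, -127.6, 48.4]
tcp_rot: [-3.141, 0.0, 1.3]
contact_force: [0.5, -2.5, -0.9]
opening: 0.212
grasp_force: 59.0
```

In the tool's units: 0.004 m is 0.0053, 0.003 m is 0.004.

Call:
{"op": "move_arm", "data": {"motion": [[0,0,0,0,0,0.0013,0.015],[0,0,0,0,0,0.0027,0.015],[0,0,0,0,0,0.004,0.015],[0,0,0,0,0,0.0053,0.015],[0,0,0,0,0,0.0053,0.015]]}}

```text
clock: 27.95
eef_pos: [483.8, -127.7, 44.4]
tcp_rot: [-3.142, 0.0, 1.3]
contact_force: [0.2, -2.3, 0.4]
opening: 0.216
grasp_force: 59.0
```

In the tool's units: 0.001 m is 0.0013, 0.0005 m is 0.0007.

Call:
{"op": "move_arm", "data": {"motion": [[0,0,0,0,0,0.0007,0.015],[0,0,0,0,0,0.0013,0.015],[0,0,0,0,0,0.0013,0.015]]}}

```text
clock: 28.32
eef_pos: [483.8, -127.7, 43.5]
tcp_rot: [3.142, 0.0, 1.3]
contact_force: [0.8, -2.9, 0.9]
opening: 0.213
grasp_force: 59.1
```

In the tool's units: 0.001 m is 0.0013, 0.0005 m is 0.0007.

Call:
{"op": "move_arm", "data": {"motion": [[0,0,0,-0.0004,0,0.0007,0.015],[0,0,0,-0.0004,0,0.0013,0.015],[0,0,0,-0.0004,0,0.0013,0.015]]}}

```text
clock: 28.7
eef_pos: [483.6, -127.8, 42.4]
tcp_rot: [-3.141, -0.0, 1.3]
contact_force: [-0.3, -1.3, -0.2]
opening: 0.214
grasp_force: 59.0
```

In the tool's units: 0.0005 m is 0.0007.

Call:
{"op": "move_arm", "data": {"motion": [[0,0,0,0,0,0.0007,0.015],[0,0,0,0,0,0.0007,0.015]]}}

```text
clock: 28.95
eef_pos: [483.7, -127.9, 42.0]
tcp_rot: [-3.141, -0.0, 1.3]
contact_force: [-0.1, -1.3, 0.3]
opening: 0.213
grasp_force: 59.0
```

In the tool's units: 0.0005 m is 0.0007.

Call:
{"op": "move_arm", "data": {"motion": [[0,0,0,0,0,0.0007,0.015],[0,0,0,0,0,0.0007,0.015]]}}

```text
clock: 29.2
eef_pos: [483.7, -127.9, 41.5]
tcp_rot: [-3.141, -0.0, 1.3]
contact_force: [0.1, -1.6, -0.6]
opening: 0.213
grasp_force: 59.0
```

Call:
{"op": "move_arm", "data": {"motion": [[0,0,0,0,0,0.0007,0.015],[0,0,0,0,0,0.0007,0.015]]}}

```text
clock: 29.45
eef_pos: [483.7, -127.9, 41.0]
tcp_rot: [-3.141, -0.0, 1.3]
contact_force: [-0.9, -0.6, -1.3]
opening: 0.21
grasp_force: 59.0
```

The collar rested on the block's top at z = 32, so the tip stood at 6 mm there. Fully down is therefore TCP z ≈ 39.4.

In the tool's units: 0.001 m is 0.0013, 0.0005 m is 0.0007.

Call:
{"op": "move_arm", "data": {"motion": [[0,0,0,0,0,0.0007,0.015],[0,0,0,0,0,0.0013,0.015],[0,0,0,0,0,0.0013,0.015]]}}

```text
clock: 29.82
eef_pos: [483.7, -127.9, 40.0]
tcp_rot: [-3.142, -0.0, 1.3]
contact_force: [0.6, -1.5, -0.7]
opening: 0.216
grasp_force: 59.0
```

Call:
{"op": "move_arm", "data": {"motion": [[0,0,0,0,0,0.0007,0.015],[0,0,0,0,0,0.0007,0.015]]}}

```text
clock: 30.08
eef_pos: [483.7, -127.9, 39.5]
tcp_rot: [-3.142, -0.0, 1.3]
contact_force: [-0.4, -0.2, 0.3]
opening: 0.208
grasp_force: 59.1
```

In the tool's units: 0.0004 m is 0.0005.

Call:
{"op": "move_arm", "data": {"motion": [[0,0,0,0,0,0.0005,0.015],[0,0,0,0,0,0.0005,0.015]]}}

```text
clock: 30.32
eef_pos: [483.7, -127.9, 39.4]
tcp_rot: [3.142, -0.0, 1.3]
contact_force: [-1.7, -0.2, 5.7]
opening: 0.21
grasp_force: 59.7
```

The shoulder is on the carrier at 5.7 N. Releasing and rising.

In the tool's units: -0.2 m is -0.2667, -0.14 m is -0.1867.

Call:
{"op": "move_arm", "data": {"motion": [[0,0,0,0,0,0,0.026],[0,0,0,0,0,0,0.036],[0,0,0,0,0,0,0.04],[0,0,0,0,0,0,0.04],[0,0,0,0,0,-0.04,0.04],[0,0,0,0,0,-0.1067,0.04],[0,0,0,0,0,-0.1867,0.04],[0,0,0,0,0,-0.2667,0.04]], "grip_force": 20}}

```text
clock: 31.32
eef_pos: [483.3, -127.8, 241.0]
tcp_rot: [-3.141, -0.0, 1.3]
contact_force: [0.3, -0.9, -0.6]
opening: 0.472
grasp_force: 0.0
```

In the tool's units: 0.2 m is 0.2667, 0.18 m is 0.24.

Call:
{"op": "move_arm", "data": {"motion": [[0,0,0,0.08,0,0,0.04],[0,0,0,0.16,0,0,0.04],[0,0,0,0.24,0,0,0.04],[0,0,0,0.2667,0,0,0.04],[0,0,0,0.2667,0,0,0.04]]}}

```text
clock: 31.95
eef_pos: [537.2, 65.6, 238.9]
tcp_rot: [-3.141, 0.0, 1.302]
contact_force: [-1.1, 0.2, 0.3]
opening: 0.469
grasp_force: 0.0
```

```bash
python3 look.py end 310 160
python3 - <<'E'
from h import *
d=np.load("end.npz")["d"]
v,u=np.mgrid[190:206,345:370];c=camera_params("top");K=c["camera_matrix"];T=c["world_from_camera"]
q=d[v,u].ravel();P=(T[:3,:3]@(np.linalg.solve(K,np.c_[u.ravel(),v.ravel(),np.ones(u.size)].T)*q)).T+T[:3,3]
print(np.round(P[np.argsort(-P[:,2])[:8]],1))
E
```

```text
[-0.31369852 -0.50292492 -0.88962762] [536.90024827  64.53657251 238.83886999]
[[ 307.9  135.4 1330.5]
 [ 307.9  135.4 1330.5]
 [ 385.6   28.3  718.6]
 [ 384.2   29.7  718.3]
 [ 384.2   28.2  718.2]
 [ 387.1   29.7  718.2]
 [ 384.4   26.7  717.6]
 [ 387.2   28.1  717.3]]
```

View pics/end.png

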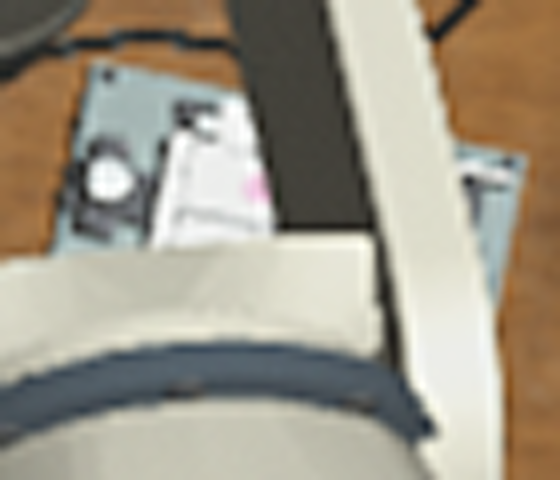

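The arm hides the pin in this view. I'll move it clear and check the pin height from depth.

In the tool's units: 0.25 m is 0.3333, 0.24 m is 0.32.

Call:
{"op": "move_arm", "data": {"motion": [[0,0,0,0.08,0,0,0.04],[0,0,0,0.16,0,0,0.04],[0,0,0,0.24,0,0,0.04],[0,0,0,0.32,-0.04,0,0.04],[0,0,0,0.3333,-0.08,0,0.04],[0,0,0,0.3333,-0.08,0,0.04]]}}

```text
clock: 32.75
eef_pos: [545.2, 321.5, 238.8]
tcp_rot: [-3.141, 0.001, 1.301]
contact_force: [-0.0, -0.7, -0.4]
opening: 0.467
grasp_force: 0.0
```

```bash
python3 look.py end2 310 160
python3 - <<'E'
from h import *
z=np.load("end2.npz");d=z["d"]
v,u=np.mgrid[185:210,342:372];c=camera_params("top");K=c["camera_matrix"];T=c["world_from_camera"]
q=d[v,u].ravel();P=(T[:3,:3]@(np.linalg.solve(K,np.c_[u.ravel(),v.ravel(),np.ones(u.size)].T)*q)).T+T[:3,3]
m=(P[:,2]>50)&(P[:,2]<100);print(m.sum(),np.round(np.median(P[m],0),1),np.round(P[m].mean(0),1),np.round(P[:,2].max(),1))
c2=(P[:,2]>28)&(P[:,2]<40);print("carrier z",np.round(np.median(P[c2][:,2]),1))
E
```

```text
[0.47858559 0.05528178 0.14756883] [546.23689777 320.62060903 239.03520525]
45 [ 484.2 -125.3   68.7] [ 484.4 -125.4   67.4] 1330.5
carrier z 32.7
```

```bash
python3 -c "
from rig import order
print(order.sign_off())"
```

```text
the job is handed in; nothing more can be done
None
```

I handed the job in at about 33 s: the carrier is home against both pegs and the lock pin is fully down through it, with the knob top measured at about 69 mm (70 expected). During the swing the finger jammed and the push briefly reached about 19 N, over your 15 N guide but under the 20 N limit, and sign-off returned no verdict.

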